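# Nest a flipped wall bracket into its partner in the bench rack

## Robot

A 7-joint arm with a two-finger parallel gripper is mounted at the origin on the work surface. World frame = base frame: x ahead of the robot, y to its left, z up, the work surface at z = 0. Lengths are in m, angles in rad, forces in N, time in s.
With the tool pointing down it reaches from about 0.425 to 0.925 m from the base axis. Payload 6.8 kg.
Tool frame: the origin (TCP) lies midway between the tips of the shut fingers; the grasp point (between the pads) lies 19 mm behind it; z points along the fingers, y is the line along which they close (so a half turn about z gives the same grasp; the last joint's range is limited). The gripper opens to 85 mm and grips with 20 to 120 N. Pads are 22 mm wide; open, the fingers measure 114 mm over their backs; the gripper's body (76 mm by 85 mm) begins 54 mm behind the grasp point. The pads swing forward as they close: fully open they stand 13 mm farther back than shut.
Start: joints at [1.153, 0.477, 0.022, 1.555, -0.011, 1.109, -0.083], TCP at [0.206, -0.643, 0.231] pointing down, gripper open.
Joint ranges: [-2.96, 2.96], [-0.34, 2.1], [-1.41, 1.46], [0.24, 2.44], [-1.37, 4.51], [0.17, 1.92], [-2.96, 2.96]. Speed limits (rad/s): [2.39, 2.39, 3.14, 3.14, 3.14, 3.14, 3.14].

## Interface

Orientations are given as a unit quaternion [w, x, y, z].
In Python, from station import bot, eyes, ticket gives the robot as it stands.
- The arm moves only by the shell command python3 -m crank 'ROWS' [FORCE]. ROWS is text: rows parted by semicolons, each of 7 numbers parted by spaces: the shift along the tool's x, y, z in units of 0.5 m (1.0 is 0.5 m), then the turn, a rotation vector about the tool's x, y, z in units of 180 degrees (1.0 is 180 degrees), then the closure, from 0 (fully open) to 1 (shut). A call has 1 to 20 rows; each row is the pose to reach, as a shift and turn from the pose commanded when the call began, along the tool's axes at that moment, turning the shorter way round; what a row does not reach only later rows make up. A row lasts 1/10 s, in which the tool goes at most 50 mm and 8.59 degrees, less where a joint would pass 70% of its speed; a pose out of reach is approached as far as the arm can. A call with a number of a shift or a turn outside -1 to 1 is refused whole. A call with a gripper value outside its range is refused whole. The fingers move at their own pace and stop on an object; FORCE is the grip in N (left out, the last holds). Time passes only in rows, so rows that repeat a pose let the fingers close. It gives the time, the measured TCP pose, the force, the opening and the grip force at its end, in the units of the state.
- bot.get_obs(): the state, without advancing time (a new reading comes with each control period).
- eyes.read_camera(name): name is "side" or "top" or "wrist"; returns a dict with "image" (480x640x3 uint8, red, green, blue), "K" (3x3 intrinsics, pixels), "R" (3x3) and "t" (3): a world point X has camera coordinates R X + t. Camera axes: x right, y down, z forward; pixel columns grow to the right and rows downward; lengths in m; the calibration is good to about 2 mm. The wrist camera is an equidistant fisheye: a pixel r from the principal point sees the ray r / f radians off the axis. A picture is of the moment at which its call begins. There is no depth.
- ticket.hand_in(): hands the job in; it is judged then, once.
The state is a dict: "t": time; "q": joint angles; "joint_vel": joint speeds; "joint_torque": joint torques, N m; "eef_pos": TCP position; "tool_rot": TCP orientation; "contact_force": force on the tool from outside, world axes, zero at the start; "torque": the same for the moment, N m; "gripper_width": opening from 0.0 (shut) to 1.0 (fully open); "grasp_force": force on a finger pad.
Only numpy, scipy, OpenCV 4.12 (cv2) and the standard library are available. Lean on these libraries where they do the work, as an engineer would, in place of code of your own. Each camera call takes 0.05 s, during which the arm holds its last target. There are 200 camera calls.

## Task

Nest the spare U-bracket into the one standing in the open bay of the bench rack: turn it the other way round, set it down on the bench in front of the keeper bar and let go, then gently push it in under the bar so that the two interlock, one leg of each inside the other, like the finished pair next door. Push the pair up tight and square: leg ends home against the webs, doubled legs touching, the first bracket's web against the back fence and the pair's side against the divider. Do not ram them, and leave the finished pair and the other things on the bench where they are.

Things in the scene. Friction and masses are not known exactly. Their poses are not given: they have to be found in the camera images.
- rack: Low dark steel rack fixed to the bench. Origin on the bench in the inner corner of the open bay: the back fence's face is its x = 0 (x points into the fence, away from the robot), the divider's face its y = 0. The open bay lies at y < 0, with no end wall. Fence and divider are 50 mm high, 8 thick; fence ends at y = -173 mm, divider reaches out to x = -68. Finished pair's bay: y = 8 to 119 mm.
- rack_keeper (a point): Middle of the keeper bar's part over the open bay: an 8 mm round bar parallel to the fence, 32 mm out from the fence face, over both bays, underside 48 mm above the bench. At the rack's y = -170 mm a 6 mm wide arm at the same height ties it to the fence. Same axes as the rack.
- first_web (a point): U-bracket of bare aluminium bar lying on edge (U seen from above): bar 8 mm thick, 40 mm high; web 88 mm wide outside, 72 between the legs; 64 mm deep overall. Loose in the open bay (0.17 kg; slides at 1 to 4 N), web 5 to 35 mm from fence, legs towards the robot, a little askew, not touching fence or divider. Point: middle of the web, half-way up; x along the legs, whose ends are 60 mm from it; z up.
- spare_web (a point): The bracket to load, loose on the bench right of the rack, about the same way round as the first. U-bracket of bare aluminium bar lying on edge (U seen from above): bar 8 mm thick, 40 mm high; web 88 mm wide outside, 72 between the legs; 64 mm deep overall. 0.17 kg, slides at 1 to 4 N; can be taken across the 8 mm web, one finger inside the U. Point: middle of the web, half-way up; x along the legs to their ends; z up.
- spare_tips (a point): Point on the spare bracket midway between its two leg ends, half-way up (60 mm along x from the web point; empty space). Same axes.
- done_a_web (a point): One bracket of the finished pair in the next bay (same U-bracket); middle of its web. Leave alone.
- done_b_web (a point): The other bracket of the finished pair, nested flipped; middle of its web. Leave alone.
- offcut: Small aluminium L offcut, 50 by 50 mm, 40 mm high, on the bench in front and left of the rack; origin at its underside. Leave alone.
- screwdriver: Screwdriver lying on the bench near the robot; origin at its underside. Leave alone.
- washbottle: Bottle 64 mm across and 170 mm tall left of the rack; origin at its underside. Leave alone.
- beaker: Clear beaker 72 mm across, 90 mm tall, left of the rack; origin at its underside. Leave alone.
- first: The first bracket as a whole; origin at the middle of its web, at the underside.
- spare: The spare bracket as a whole; origin at the middle of its web, at the underside.
There are look-alikes about, which are no part of the job. Leave any green or red look-alike of the spare alone. Leave any red look-alike of the first alone.

How it is judged:
On the way:
1. the spare bracket stands on the bench in front of the open bay, legs towards the fence, leg ends short of the keeper bar and within 160 mm of the fence, let go (angle between the x axis of spare_web and the x axis of rack, either way round below 0.5 rad and x of spare_tips in the frame of rack between -0.16 and -0.028 m and y of spare_web in the frame of rack between -0.2 and 0 m and x of spare_web in the frame of rack below -0.075 m and height (world z) of spare_web below 0.024 m and contact force between the fingers and spare below 0.3 N), for 0.2 s.
At the end, for the whole second after the job is handed in: Both flat, at rest and square within 3 degrees, opposite ways round, interlocked: first web within 3.5 mm of the fence, spare's leg ends within 3.5 mm of the first web, sideways shift 8 +/- 3.5 mm (either way), pair within 3.5 mm of the divider (x of first_web in the frame of rack above -0.0075 m and angle between the x axis of first_web and the x axis of rack, either way round below 0.05 rad and x of spare_tips in the frame of first_web below 0.0075 m and x of spare_web in the frame of first_web above 0.05 m and angle between the x axis of spare_web and the x axis of first_web, either way round below 0.05 rad and ((y of spare_web in the frame of first_web between 0.0045 and 0.0115 m and y of first_web in the frame of rack above -0.0475 m) or (y of spare_web in the frame of first_web between -0.0115 and -0.0045 m and y of spare_web in the frame of rack above -0.0475 m)) and height (world z) of each of spare_web, first_web below 0.024 m and angle between each of spare_web, first_web's own z axis and vertical below 0.08 rad and linear speed of each of first, spare below 0.01 m/s); the robot touches nothing.
It fails at once if the finished pair or another thing on the bench is moved more than 20 mm (distance of any of done_a_web, done_b_web, offcut, screwdriver, washbottle, beaker from where it was at the start of the episode above 0.02 m).
It fails at once if a bracket is rammed (over 60 N) into the rack or the other bracket (contact force between any of first, spare and rack above 60 N or contact force between spare and first above 60 N).
It also fails if it takes over 61 s, if anything falls off the work surface, if the arm or the gripper's body presses on something with over 40 N, if the wrist force passes 120 N, or if a joint passes its speed limit or range.

## Working session

There is one attempt and no reset: what is moved stays moved. The work goes in short steps, Python scripts to look and compute and a shell command to move; the robot and the scene stay as the last step left them, time stands still between calls to the robot, and variables do not carry over. Pictures are saved under pics/ and viewed, at most 10 in all, crops included, and the job is handed in when it is done.

```bash
ls; mkdir -p pics
python3 - <<'E'
from station import bot,eyes
import cv2,numpy as np
o=bot.get_obs();print({k:np.round(v,3) for k,v in o.items()})
for n in("top","side"):
    c=eyes.read_camera(n);cv2.imwrite(f"pics/{n}0.png",c["image"][:,:,::-1]);print(n,c["K"].round(1).tolist(),c["R"].round(3).tolist(),c["t"].round(3).tolist())
E
```

```text
pics
{'t': np.float64(0.0), 'q': array([ 1.153,  0.478,  0.022,  1.556, -0.012,  1.109, -0.083]), 'joint_vel': array([ 0.001, -0.002, -0.   ,  0.002,  0.001,  0.   , -0.001]), 'joint_torque': array([ 0.0000e+00, -5.9645e+01,  1.6080e+00, -2.8120e+01,  1.2000e-02,
        9.0000e-03,  0.0000e+00]), 'eef_pos': array([ 0.206, -0.642,  0.23 ]), 'tool_rot': array([-0.001,  0.988,  0.154, -0.   ]), 'contact_force': array([-0.009, -0.413, -0.063]), 'torque': array([-0.028,  0.011, -0.006]), 'grasp_force': np.float64(0.0), 'gripper_width': np.float64(1.0)}
top [[563.9, 0.0, 319.2], [0.0, 563.9, 242.9], [0.0, 0.0, 1.0]] [[-0.002, -1.0, -0.002], [-0.999, 0.003, -0.054], [0.054, 0.002, -0.999]] [-0.01, 0.538, 1.453]
side [[566.4, 0.0, 314.3], [0.0, 566.4, 241.0], [0.0, 0.0, 1.0]] [[0.961, -0.276, -0.011], [-0.22, -0.743, -0.632], [0.166, 0.61, -0.775]] [-0.509, 0.142, 1.109]
```

View pics/top0.png

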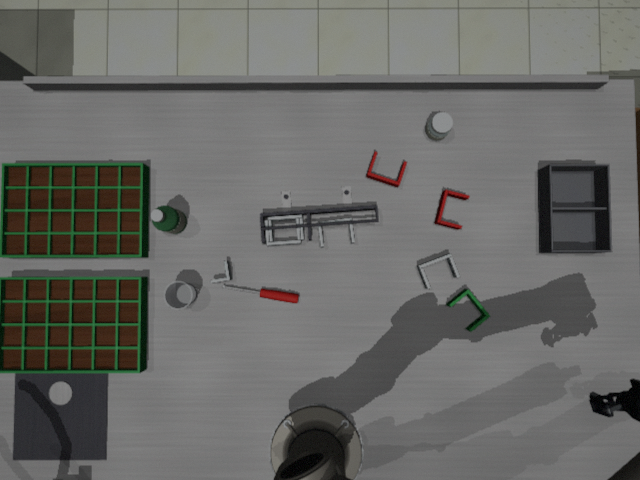

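View pics/side0.png

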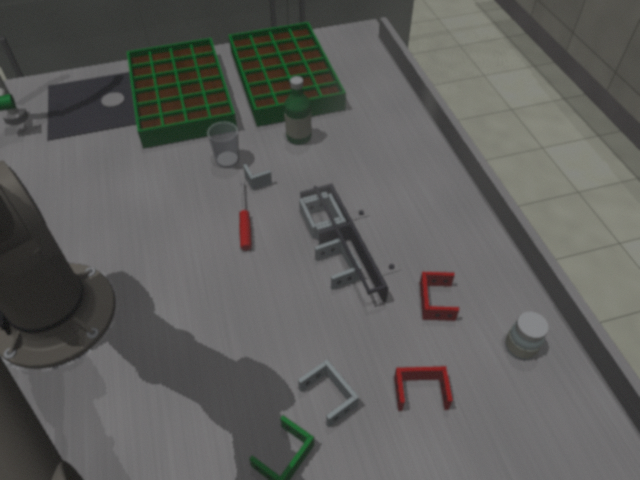

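The candidates for the spare in the top view are grey (437,270), green (470,308), red (387,170) and red (452,208). The bare aluminium one at (437,270), right of the rack with its legs towards the robot's side, fits the description. The rack's open bay is at about (310–378, 205–245). One crop to confirm.

```bash
cat > h.py <<'E'
import numpy as np,cv2
from station import bot,eyes
from scipy.spatial.transform import Rotation as Ro
def cam(n): return eyes.read_camera(n)
def ray(c,u,v,fish=False):
    K=c["K"]; x=(u-K[0,2])/K[0,0]; y=(v-K[1,2])/K[1,1]
    if fish:
        r=np.hypot(x,y); d=np.array([x/r*np.sin(r),y/r*np.sin(r),np.cos(r)]) if r>1e-9 else np.array([0,0,1.])
    else: d=np.array([x,y,1.])
    return -c["R"].T@c["t"], c["R"].T@d
def onz(c,u,v,z,fish=False):
    o,d=ray(c,u,v,fish); return o+d*(z-o[2])/d[2]
def proj(c,X,fish=False):
    p=c["R"]@np.asarray(X)+c["t"];K=c["K"]
    if fish:
        r=np.hypot(p[0],p[1]);th=np.arctan2(r,p[2]);q=p[:2]/r*th
    else: q=p[:2]/p[2]
    return q*[K[0,0],K[1,1]]+K[:2,2]
E
python3 - <<'E'
from h import *
c=cam("top");im=c["image"][185:300,255:485,::-1]
cv2.imwrite("pics/crop1.png",cv2.convertScaleAbs(cv2.resize(im,None,fx=3.4,fy=3.4,interpolation=cv2.INTER_CUBIC),alpha=1.5))
# spare contour
g=c["image"];hsv=cv2.cvtColor(g,cv2.COLOR_RGB2HSV);sub=g[245:300,405:465]
gr=cv2.cvtColor(sub,cv2.COLOR_RGB2GRAY);print(gr.min(),np.median(gr),gr.max())
for th in(150,165,180):
    cs,_=cv2.findContours((gr>th).astype(np.uint8),0,2)
    for k in cs:
        if cv2.contourArea(k)>60:print(th,cv2.contourArea(k),(cv2.approxPolyDP(k,2,True)[:,0]+[405,245]).tolist())
E
```

```text
10 122.0 145
```

View pics/crop1.png

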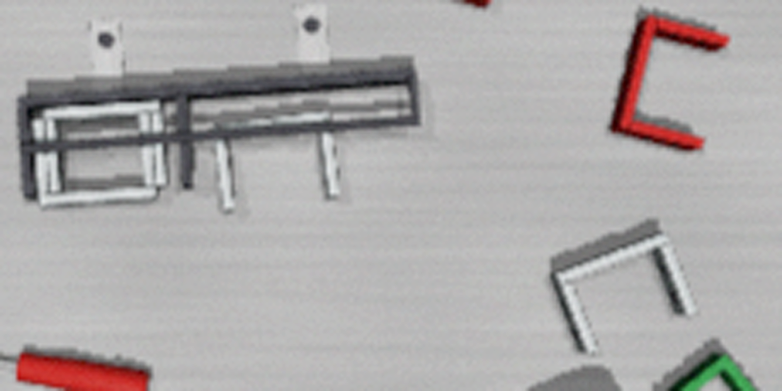

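The crop confirms the grey spare: web corners at crop (553,275) and (663,233), leg ends at (590,352) and (690,312). The first bracket's leg ends are at crop (228,208) and (333,196), and its web is under the keeper.

Run:
```python
from h import *
c=cam("top")
f=lambda x,y,z:onz(c,255+x/3.4,185+y/3.4,z)
P={"sL":(553,272,.04),"sR":(663,233,.04),"tL":(590,350,.04),"tR":(690,312,.04),"fl":(228,208,.04),"fr":(333,196,.04),"keepL":(25,145,.052),"keepR":(418,122,.052),"fenceL":(20,98,.05),"fenceR":(415,70,.05),"divEnd":(188,187,.05),"divTop":(181,95,.05)}
for k,v in P.items():print(k,f(*v).round(4))
w=cam("wrist");cv2.imwrite("pics/w0.png",w["image"][:,:,::-1]);print(w["K"].tolist(),w["R"].round(3).tolist(),w["t"].round(3).tolist())
o=bot.get_obs();print(o["t"],Ro.from_quat(o["tool_rot"],scalar_first=True).as_matrix().round(3))
```

```text
sL [ 0.4795 -0.2619  0.04  ]
sR [ 0.5086 -0.3448  0.04  ]
tL [ 0.4211 -0.2889  0.04  ]
tR [ 0.4493 -0.3642  0.04  ]
fl [ 0.5282 -0.0183  0.04  ]
fr [ 0.537  -0.0973  0.04  ]
keepL [0.5751 0.1332 0.052 ]
keepR [ 0.5915 -0.1604  0.052 ]
fenceL [0.6105 0.1373 0.05  ]
fenceR [ 0.6308 -0.1586  0.05  ]
divEnd [0.5435 0.0116 0.05  ]
divTop [0.6125 0.0167 0.05  ]
[[371.64829954431775, 0.0, 325.00828566210197], [0.0, 371.64829954431775, 240.37891453539098], [0.0, 0.0, 1.0]] [[0.306, -0.952, -0.0], [-0.912, -0.293, 0.286], [-0.272, -0.087, -0.958]] [-0.673, -0.037, 0.377]
0.25 [[ 0.952  0.305 -0.   ]
 [ 0.305 -0.952  0.001]
 [-0.    -0.001 -1.   ]]
```

```bash
R='.746 -.468 .06 0 0 .492 .4'; python3 -m crank '.746 -.468 .06 0 0 .492 .4;.746 -.468 .06 0 0 .492 .4;.746 -.468 .06 0 0 .492 .4;.746 -.468 .06 0 0 .492 .4;.746 -.468 .06 0 0 .492 .4;.746 -.468 .06 0 0 .492 .4;.746 -.468 .06 0 0 .492 .4;.746 -.468 .06 0 0 .492 .4;.746 -.468 .06 0 0 .492 .4;.746 -.468 .06 0 0 .492 .4;.746 -.468 .06 0 0 .492 .4;.746 -.468 .06 0 0 .492 .4;.746 -.468 .06 0 0 .492 .4;.746 -.468 .06 0 0 .492 .4'
python3 - <<'E'
from h import *
o=bot.get_obs();print(o["t"],o["eef_pos"].round(4),o["q"].round(2),o["gripper_width"],Ro.from_quat(o["tool_rot"],scalar_first=True).as_matrix().round(3).tolist())
w=cam("wrist");cv2.imwrite("pics/w1.png",w["image"][:,:,::-1]);print((-w["R"].T@w["t"]).round(3),w["R"].round(3).tolist())
for z in(0,.04):print(proj(w,[.49,-.305,z],1))
E
```

```text
t: 1.65
eef_pos: [0.4893, -0.3068, 0.2014]
tool_rot: [0.0, 0.815, -0.579, 0.0]
contact_force: [0.1, 0.6, 0.3]
gripper_width: 0.597
grasp_force: 0.0
1.65 [ 0.4893 -0.3068  0.2014] [ 0.31  0.35  0.17  1.83 -0.07  0.96 -2.29] 0.5974114788675963 [[0.329, -0.944, 0.0], [-0.944, -0.329, -0.0], [0.0, 0.0, -1.0]]
[ 0.513 -0.374  0.342] [[-0.944, -0.33, -0.0], [-0.317, 0.905, 0.285], [-0.094, 0.269, -0.959]]
[323.49917132 211.0619123 ]
[323.30834872 221.01831048]
```

View pics/w1.png

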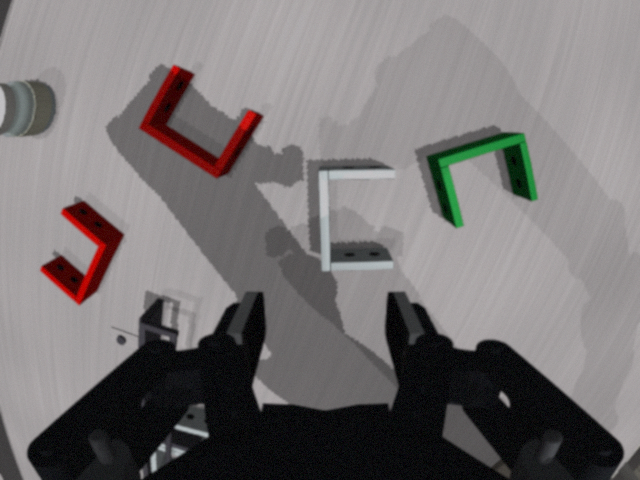

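Wrist view: the spare's web top runs from (325,171) to (326,270), with the legs pointing right. This matches the predicted (323,221), so it is aligned.

Run:
```python
from h import *
w=cam("wrist");im=w["image"];hsv=cv2.cvtColor(im,cv2.COLOR_RGB2HSV)
a=onz(w,320.5,169,.04,1);b=onz(w,321.5,270,.04,1);d=onz(w,394,169,.04,1);e=onz(w,392,269,.04,1)
print(a,b,np.linalg.norm(a-b),d,e)
n=np.array([-(a-b)[1],(a-b)[0]]);n/=np.hypot(*n);n*= -1 if n[0]>0 else 1;m=(a+b)[:2]/2+.004*n
print("web",m,"x dir",np.degrees(np.arctan2(n[1],n[0])))
o=bot.get_obs();R=Ro.from_quat(o["tool_rot"],scalar_first=True).as_matrix()
print("rows",R.T@(np.r_[m,.010]-o["eef_pos"])/.5,np.degrees(np.arctan2(R[1,1],R[0,1])))
```

```text
[ 0.50650927 -0.34541746  0.04      ] [ 0.47710015 -0.26311295  0.04      ] 0.08740096461077342 [ 0.44978337 -0.36595949  0.04      ] [ 0.41877825 -0.28418045  0.04      ]
web [ 0.48803795 -0.30561114] x dir -160.33712709450364
rows [-0.00315564  0.00183064  0.38276369] -160.80113522714885
```

```bash
python3 -m crank '-.003 .002 .2 0 0 0 .5;-.003 .002 .36 0 0 0 .5;-.003 .002 .383 0 0 0 .5;-.003 .002 .383 0 0 0 .5;-.003 .002 .383 0 0 0 .5;-.003 .002 .383 0 0 0 .5' 40
python3 -m crank '0 0 0 0 0 0 1;0 0 0 0 0 0 1;0 0 0 0 0 0 1;0 0 0 0 0 0 1;0 0 0 0 0 0 1;0 0 0 0 0 0 1;0 0 0 0 0 0 1;0 0 0 0 0 0 1' 40
python3 -m crank '0 0 -.1 0 0 0 1;0 0 -.2 0 0 0 1;0 0 -.2 0 0 0 1;0 0 -.2 0 0 0 1'
```

```text
t: 2.35
eef_pos: [0.4882, -0.3056, 0.0102]
tool_rot: [0.0, 0.815, -0.579, -0.0]
contact_force: [0.8, -1.3, 0.3]
gripper_width: 0.498
grasp_force: 0.0
t: 3.15
eef_pos: [0.49, -0.3062, 0.0123]
tool_rot: [-0.0, 0.815, -0.579, 0.002]
contact_force: [-0.5, 0.0, 8.1]
gripper_width: 0.084
grasp_force: 41.9
t: 3.55
eef_pos: [0.4893, -0.3056, 0.1119]
tool_rot: [-0.001, 0.815, -0.579, 0.002]
contact_force: [0.9, 0.1, -2.1]
gripper_width: 0.082
grasp_force: 40.4
```

```bash
python3 -m crank '-.441 -.12 0 0 0 -.913 1;-.441 -.12 0 0 0 -.913 1;-.441 -.12 0 0 0 -.913 1;-.441 -.12 0 0 0 -.913 1;-.441 -.12 0 0 0 -.913 1;-.441 -.12 0 0 0 -.913 1;-.441 -.12 0 0 0 -.913 1;-.441 -.12 0 0 0 -.913 1;-.441 -.12 0 0 0 -.913 1;-.441 -.12 0 0 0 -.913 1;-.441 -.12 0 0 0 -.913 1;-.441 -.12 0 0 0 -.913 1;-.441 -.12 0 0 0 -.913 1;-.441 -.12 0 0 0 -.913 1;-.441 -.12 0 0 0 -.913 1;-.441 -.12 0 0 0 -.913 1;-.441 -.12 0 0 0 -.913 1;-.441 -.12 0 0 0 -.913 1;-.441 -.12 0 0 0 -.913 1;-.441 -.12 0 0 0 -.913 1'
python3 -m crank '0 0 0 0 0 0 1;0 0 0 0 0 0 1;0 0 0 0 0 0 1'
python3 - <<'E'
from h import *
o=bot.get_obs();print(o["t"],o["eef_pos"].round(4),o["q"].round(2),Ro.from_quat(o["tool_rot"],scalar_first=True).as_matrix().round(3).tolist())
w=cam("wrist");cv2.imwrite("pics/w2.png",w["image"][:,:,::-1]);print((-w["R"].T@w["t"]).round(3))
E
```

```text
t: 5.55
eef_pos: [0.4711, -0.0771, 0.1086]
tool_rot: [-0.001, 0.684, 0.729, -0.001]
contact_force: [-0.1, 0.2, -0.7]
gripper_width: 0.083
grasp_force: 40.3
t: 5.85
eef_pos: [0.4723, -0.0772, 0.1096]
tool_rot: [-0.0, 0.686, 0.728, -0.0]
contact_force: [0.1, 0.0, -1.5]
gripper_width: 0.089
grasp_force: 40.3
5.85 [ 0.4723 -0.0772  0.1096] [ 0.48  0.37 -0.53  2.1   0.28  0.74 -0.17] [[-0.06, 0.998, -0.0], [0.998, 0.06, -0.0], [0.0, -0.0, -1.0]]
[ 0.467 -0.003  0.251]
```

View pics/w2.png

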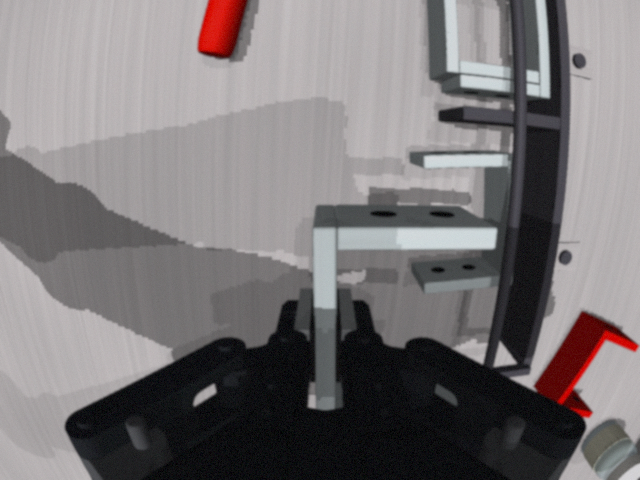

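The held spare is seen with its legs right, pointing at the fence. The first bracket's legs are at (425–508,160) and (425–495,285). The divider is at (440–560,118), and the keeper runs down x≈515.

```bash
python3 - <<'E'
from h import *
w=cam("wrist")
P=dict(fltop1=(425,153.5,.04),fltop2=(425,166,.04),flR1=(508,154,.04),flR2=(508,167,.04),frTip=(425,290,.04),frR=(494,287,.04),divtip_hi=(462,108,.05),divtip_lo=(462,121,.05),div_lo2=(558,128,.05),keepA=(519,40,.052),keepB=(518,150,.052),keepC=(504,290,.052),keepD=(491,362,.052),fenA=(552,130,.05),fenB=(538,300,.05),fenBend=(528,370,.05),spLegTip_hi=(497,228,.138),spLegtip_lo=(497,248,.138))
o=np.array([.613,.01]);r=np.radians(3.5);M=np.array([[np.cos(r),np.sin(r)],[-np.sin(r),np.cos(r)]])
for k,v in P.items():
    p=onz(w,*v,1);print(k,p.round(4),"rack",(M@(p[:2]-o)*1e3).round(1))
E
python3 - <<'E'
import cv2;im=cv2.imread('pics/w2.png')[80:390,400:600];cv2.imwrite('pics/w2c.png',cv2.convertScaleAbs(cv2.resize(im,None,fx=1.9*1,fy=1.9,interpolation=2),alpha=1.3))
E
```

```text
fltop1 [ 0.5256 -0.0106  0.04  ] rack [-88.5 -15.3]
fltop2 [ 0.5263 -0.0179  0.04  ] rack [-88.2 -22.6]
flR1 [ 0.5795 -0.0045  0.04  ] rack [-34.3 -12.4]
flR2 [ 0.5806 -0.0125  0.04  ] rack [-33.7 -20.4]
frTip [ 0.5368 -0.0953  0.04  ] rack [ -82.4 -100.4]
frR [ 0.5858 -0.0918  0.04  ] rack [-33.4 -99.9]
divtip_hi [0.5422 0.0177 0.05  ] rack [-70.2  12. ]
divtip_lo [0.5428 0.0104 0.05  ] rack [-70.    4.7]
div_lo2 [0.6087 0.0168 0.05  ] rack [-3.9  7.1]
keepA [0.5755 0.0647 0.052 ] rack [-34.1  56.9]
keepB [ 0.5796 -0.0012  0.052 ] rack [-34.   -9.1]
keepC [ 0.587  -0.0887  0.052 ] rack [-32.  -96.9]
keepD [ 0.5924 -0.1442  0.052 ] rack [ -30.  -152.6]
fenA [0.6041 0.0148 0.05  ] rack [-8.5  5.3]
fenB [ 0.6179 -0.0966  0.05  ] rack [  -1.6 -106.7]
fenBend [ 0.6292 -0.1552  0.05  ] rack [   6.1 -165.9]
spLegTip_hi [ 0.5272 -0.0292  0.138 ] rack [-88.  -33.8]
spLegtip_lo [ 0.5286 -0.0362  0.138 ] rack [-87.  -40.9]
```

View pics/w2c.png

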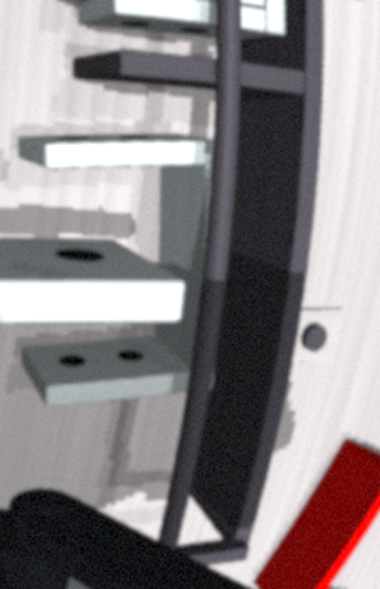

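```bash
python3 -m crank '0 0 .08 0 0 0 1;0 0 .14 0 0 0 1;0 0 .17 0 0 0 1;0 0 .185 0 0 0 1;0 0 .192 0 0 0 1;0 0 .196 0 0 0 1;0 0 .196 0 0 0 1;0 0 .196 0 0 0 1'
python3 -m crank '0 0 0 0 0 0 .8;0 0 0 0 0 0 .6;0 0 0 0 0 0 .6;0 0 0 0 0 0 .6;0 0 0 0 0 0 .6;0 0 -.1 0 0 0 .6;0 0 -.2 0 0 0 .6;0 0 -.2 0 0 0 .6;0 0 -.3 0 0 0 .6;0 0 -.3 0 0 0 .6'
python3 - <<'E'
from h import *
o=bot.get_obs();print(o["t"],o["eef_pos"].round(4))
w=cam("wrist");cv2.imwrite("pics/w3.png",w["image"][:,:,::-1])
E
```

```text
t: 6.75
eef_pos: [0.4732, -0.0774, 0.0126]
tool_rot: [0.001, 0.685, 0.728, 0.0]
contact_force: [-0.5, -0.0, -1.7]
gripper_width: 0.086
grasp_force: 40.4
t: 7.75
eef_pos: [0.4757, -0.0772, 0.1663]
tool_rot: [0.003, 0.685, 0.728, 0.002]
contact_force: [0.4, 0.2, 0.5]
gripper_width: 0.401
grasp_force: 0.0
7.75 [ 0.4757 -0.0772  0.1663]
```

View pics/w3.png

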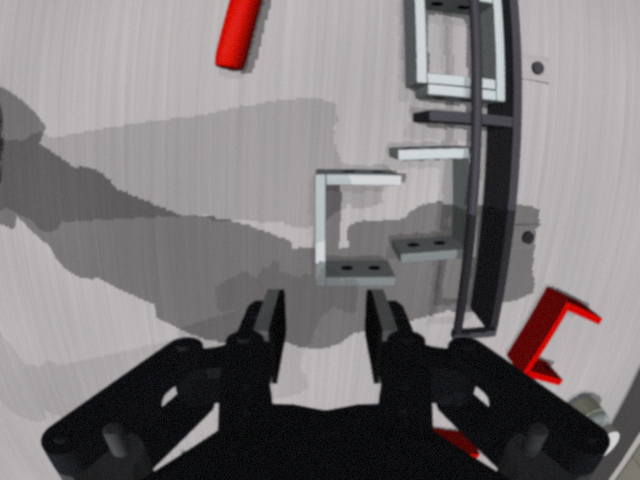

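The spare is standing released, with its web at (320,230) and legs at (404,178) and (395,280), interleaved with the first's legs. Next I turn the hand 90° so that two spread fingers push the web squarely.

```bash
python3 -m crank '0 -.054 0 0 0 .496 .45;0 -.054 0 0 0 .496 .45;0 -.054 0 0 0 .496 .45;0 -.054 0 0 0 .496 .45;0 -.054 0 0 0 .496 .45;0 -.054 0 0 0 .496 .45;0 -.054 0 0 0 .496 .45;0 -.054 0 0 0 .496 .45;0 -.054 0 0 0 .496 .45;0 -.054 0 0 0 .496 .45;0 -.054 0 0 0 .496 .45;0 -.054 0 0 0 .496 .45;0 -.054 0 0 0 .496 .45'
python3 - <<'E'
from h import *
o=bot.get_obs();print(o["t"],o["eef_pos"].round(4),o["q"].round(2),Ro.from_quat(o["tool_rot"],scalar_first=True).as_matrix().round(3).tolist())
w=cam("wrist");cv2.imwrite("pics/w4.png",w["image"][:,:,::-1])
np.savez("w4.npz",K=w["K"],R=w["R"],t=w["t"])
E
```

```text
t: 9.1
eef_pos: [0.4449, -0.0789, 0.161]
tool_rot: [-0.0, 0.999, 0.038, -0.001]
contact_force: [-0.2, 0.2, 0.5]
gripper_width: 0.552
grasp_force: 0.0
9.1 [ 0.4449 -0.0789  0.161 ] [ 0.33  0.22 -0.33  2.12  0.1   0.81 -1.56] [[0.997, 0.076, -0.002], [0.076, -0.997, 0.0], [-0.002, -0.0, -1.0]]
```

View pics/w4.png

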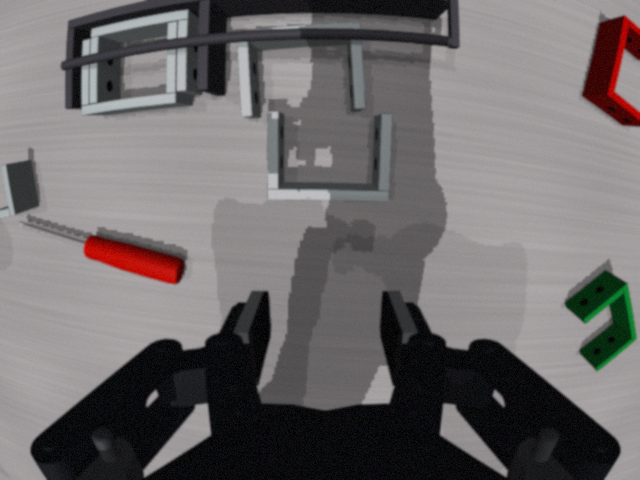

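Clear view: the spare's legs at x 268–281 and 377–390 are both just right of the first's legs (245–258, 352–364). The divider tip is at (211,90), and the keeper lies along y≈38.

Run:
```python
from h import *
z=np.load("w4.npz");w=dict(z)
P=dict(webOL=(269,192,.04),webOR=(390,193,.04),webOLb=(270,199,.0),webORb=(389,200,0),tipL=(274,113,.04),tipR=(383,116,.04),fL=(248,110,.04),fR=(357,105,.04),keepL=(75,65,.052),keepR=(452,42,.052),keepM=(240,36,.052),divtipL=(198,90,.05),divtipR=(213,90,.05))
for k,v in P.items():print(k,onz(w,*v,1).round(4))
```

```text
webOL [ 0.4719 -0.0355  0.04  ]
webOR [ 0.478  -0.1222  0.04  ]
webOLb [ 0.4592 -0.0311  0.    ]
webORb [ 0.466  -0.1297  0.    ]
tipL [ 0.5284 -0.0359  0.04  ]
tipR [ 0.5323 -0.1117  0.04  ]
fL [ 0.5299 -0.0172  0.04  ]
fR [ 0.5382 -0.0929  0.04  ]
keepL [0.569  0.1259 0.052 ]
keepR [ 0.5909 -0.154   0.052 ]
keepM [ 0.5811 -0.0101  0.052 ]
divtipL [0.543  0.0175 0.05  ]
divtipR [0.5429 0.0064 0.05  ]
```

```bash
python3 -m crank '0 0 .1 0 0 0 .45;0 0 .2 0 0 0 .45;0 0 .27 0 0 0 .45;0 0 .296 0 0 0 .45;0 0 .296 0 0 0 .45'
python3 -m crank '.01 0 0 0 0 0 .45;.02 0 0 0 0 0 .45;.03 0 0 0 0 0 .45;.038 0 0 0 0 0 .45;.046 0 0 0 0 0 .45;.054 0 0 0 0 0 .45;.062 0 0 0 0 0 .45;.07 0 0 0 0 0 .45;.078 0 0 0 0 0 .45;.086 0 0 0 0 0 .45;.094 0 0 0 0 0 .45;.102 0 0 0 0 0 .45;.11 0 0 0 0 0 .45;.118 0 0 0 0 0 .45;.118 0 0 0 0 0 .45'
python3 - <<'E'
from h import *
w=cam("wrist");cv2.imwrite("pics/w5.png",w["image"][:,:,::-1])
np.savez("w5.npz",K=w["K"],R=w["R"],t=w["t"])
E
```

```text
t: 9.65
eef_pos: [0.4437, -0.0786, 0.0117]
tool_rot: [-0.0, 0.999, 0.038, -0.002]
contact_force: [-0.0, 0.1, 0.5]
gripper_width: 0.544
grasp_force: 0.0
t: 11.15
eef_pos: [0.5055, -0.0743, 0.0139]
tool_rot: [-0.0, 0.999, 0.037, 0.001]
contact_force: [0.4, 0.1, -0.2]
gripper_width: 0.547
grasp_force: 0.0
```

```bash
python3 -m crank '.006 0 0 0 0 0 .45;.012 0 0 0 0 0 .45;.018 0 0 0 0 0 .45;.022 0 0 0 0 0 .45;.026 0 0 0 0 0 .45'
python3 -m crank '.004 0 0 0 0 0 .45;.008 0 0 0 0 0 .45'
python3 -m crank '.004 0 0 0 0 0 .45;.008 0 0 0 0 0 .45'
python3 -m crank '.003 0 0 0 0 0 .45;.006 0 0 0 0 0 .45'
```

```text
t: 11.7
eef_pos: [0.5167, -0.0737, 0.0137]
tool_rot: [0.0, 0.999, 0.037, -0.001]
contact_force: [-4.2, -0.7, 3.6]
gripper_width: 0.549
grasp_force: 2.3
t: 11.9
eef_pos: [0.5216, -0.0733, 0.0137]
tool_rot: [-0.0, 0.999, 0.037, 0.0]
contact_force: [-1.2, 0.5, -1.1]
gripper_width: 0.55
grasp_force: 0.7
t: 12.1
eef_pos: [0.5259, -0.0728, 0.0138]
tool_rot: [-0.0, 0.999, 0.037, 0.0]
contact_force: [-0.4, -0.3, -1.2]
gripper_width: 0.553
grasp_force: 0.7
t: 12.3
eef_pos: [0.5285, -0.0727, 0.0137]
tool_rot: [-0.0, 0.999, 0.037, 0.0]
contact_force: [-2.6, -0.0, -0.4]
gripper_width: 0.549
grasp_force: 0.8
```

```bash
for i in 1 2; do python3 -m crank '.002 0 0 0 0 0 .45;.004 0 0 0 0 0 .45;.004 0 0 0 0 0 .45'|egrep 'pos|contact'; done; python3 -m crank '.002 0 0 0 0 0 .45;.002 0 0 0 0 0 .45'|egrep 'pos|contact'
python3 - <<'E'
from h import *
w=cam("wrist");cv2.imwrite("pics/w6.png",w["image"][:,:,::-1])
np.savez("w6.npz",K=w["K"],R=w["R"],t=w["t"])
E
```

```text
eef_pos: [0.5305, -0.0726, 0.0138]
contact_force: [-1.2, 0.3, -0.9]
eef_pos: [0.5322, -0.0725, 0.0138]
contact_force: [-1.7, -0.4, 0.2]
eef_pos: [0.5335, -0.0724, 0.0138]
contact_force: [-1.0, -0.2, -1.2]
```

View pics/w6.png

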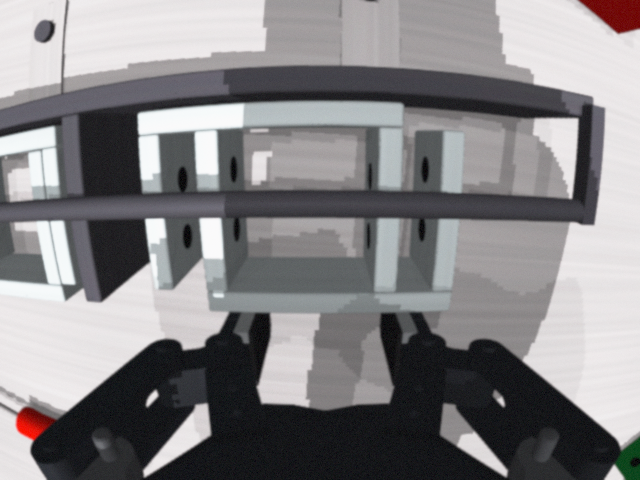

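The brackets are interlocked and nearly home: the first's web top is at y≈115 and the spare's web at y≈300. A gap remains between the doubled legs. I keep pushing until the force rises.

```bash
for i in 1 2 3 4 5; do python3 -m crank '.002 0 0 0 0 0 .45;.002 0 0 0 0 0 .45'|egrep 'pos|contact'; done
```

```text
eef_pos: [0.5343, -0.0724, 0.0138]
contact_force: [-1.7, 0.2, 0.7]
eef_pos: [0.5351, -0.0723, 0.0138]
contact_force: [-4.0, -0.2, 3.7]
eef_pos: [0.5351, -0.0723, 0.0137]
contact_force: [-6.4, -0.8, 5.2]
eef_pos: [0.5351, -0.0723, 0.0135]
contact_force: [-8.5, -0.3, 7.9]
eef_pos: [0.535, -0.0723, 0.0134]
contact_force: [-11.7, -0.8, 9.9]
```

```bash
python3 -m crank '-.02 0 0 0 0 0 .45;-.04 0 0 0 0 0 .45;-.05 0 -.1 0 0 0 .7;-.05 0 -.2 0 0 0 1;-.05 0 -.3 0 0 0 1;-.05 0 -.3 0 0 0 1;-.05 0 -.3 0 0 0 1'
python3 - <<'E'
from h import *
w=dict(np.load("w6.npz"))
P=dict(spWebR=(450,293,.04),spWebL=(209,293,.04),spLegRend=(462,131,.04),fwebL=(138,113,.04),fwebR=(403,103,.04),fwebRin=(403,125,.04),fLtipL=(157,288,.0),divTip=(101,300,.0),divtipTop=(87,300,.05),divtopFar=(80,116,.05),fenTopL=(100,97,.05),fenTopR=(580,110,.05),keep=(225,205,.052),keepR=(585,210,.052))
for k,v in P.items():print(k,onz(w,*v,1).round(4))
o=bot.get_obs();print(o["t"],o["eef_pos"].round(4),Ro.from_quat(o["tool_rot"],scalar_first=True).as_matrix().round(3).tolist())
E
```

```text
t: 14.85
eef_pos: [0.5145, -0.0741, 0.1655]
tool_rot: [0.0, 0.999, 0.037, 0.002]
contact_force: [0.4, -0.5, 0.1]
gripper_width: -0.001
grasp_force: 0.0
spWebR [ 0.5554 -0.114   0.04  ]
spWebL [ 0.5492 -0.0294  0.04  ]
spLegRend [ 0.6109 -0.1093  0.04  ]
fwebL [ 0.6106 -0.0036  0.04  ]
fwebR [ 0.6171 -0.0891  0.04  ]
fwebRin [ 0.6102 -0.0897  0.04  ]
fLtipL [0.5292 0.0108 0.    ]
divTip [0.5178 0.0465 0.    ]
divtipTop [0.5451 0.0169 0.05  ]
divtopFar [0.6102 0.0138 0.05  ]
fenTopL [0.6159 0.0057 0.05  ]
fenTopR [ 0.6251 -0.1483  0.05  ]
keep [ 0.5834 -0.0387  0.052 ]
keepR [ 0.5922 -0.1552  0.052 ]
14.85 [ 0.5145 -0.0741  0.1655] [[0.997, 0.074, 0.005], [0.074, -0.997, -0.001], [0.005, 0.001, -1.0]]
```

```bash
python3 -m crank '.088 .158 0 0 0 0 1;.088 .158 0 0 0 0 1;.088 .158 0 0 0 0 1;.088 .158 .1 0 0 0 1;.088 .158 .2 0 0 0 1;.088 .158 .26 0 0 0 1;.088 .158 .296 0 0 0 1;.088 .158 .296 0 0 0 1'|egrep 'pos|force|rot'
python3 -m crank '0 -.01 0 0 0 0 1;0 -.02 0 0 0 0 1;0 -.026 0 0 0 0 1;0 -.032 0 0 0 0 1;0 -.038 0 0 0 0 1;0 -.044 0 0 0 0 1;0 -.05 0 0 0 0 1;0 -.056 0 0 0 0 1'|egrep 'pos|contact'
for i in 1 2 3; do python3 -m crank '0 -.005 0 0 0 0 1;0 -.01 0 0 0 0 1'|egrep 'pos|contact'; done
```

```text
eef_pos: [0.5594, -0.148, 0.0117]
tool_rot: [-0.001, 0.999, 0.037, -0.004]
contact_force: [-1.5, -0.6, 1.6]
grasp_force: 0.0
eef_pos: [0.5613, -0.1226, 0.0162]
contact_force: [-0.3, -5.3, 4.8]
eef_pos: [0.5606, -0.1165, 0.0159]
contact_force: [0.1, -4.3, 2.9]
eef_pos: [0.5601, -0.1123, 0.0159]
contact_force: [-0.8, -6.8, 4.8]
eef_pos: [0.5597, -0.1075, 0.0159]
contact_force: [-0.7, -5.0, 3.5]
```

```bash
for i in 1 2 3 4 5 6; do python3 -m crank '0 -.003 0 0 0 0 1;0 -.005 0 0 0 0 1'|egrep 'pos|contact'; done
```

```text
eef_pos: [0.5595, -0.1048, 0.0159]
contact_force: [-1.5, -5.5, 3.8]
eef_pos: [0.5593, -0.1025, 0.0159]
contact_force: [-1.1, -5.5, 4.7]
eef_pos: [0.5591, -0.1, 0.0159]
contact_force: [-1.3, -6.3, 5.5]
eef_pos: [0.559, -0.0984, 0.0159]
contact_force: [-0.5, -10.4, 5.0]
eef_pos: [0.5589, -0.0984, 0.0159]
contact_force: [0.7, -15.6, 3.2]
eef_pos: [0.5589, -0.0983, 0.016]
contact_force: [1.8, -21.5, 2.5]
```

```bash
python3 -m crank '0 .02 0 0 0 0 1;0 .04 0 0 0 0 1;0 .04 -.1 0 0 0 1;0 .04 -.2 0 0 0 1;-.03 0 -.25 0 0 0 .8;-.086 -.05 -.25 0 0 0 .5;-.086 -.105 -.25 0 0 0 .45;-.086 -.105 -.25 0 0 0 .45;-.086 -.105 -.2 0 0 0 .45;-.086 -.105 -.1 0 0 0 .45;-.086 -.105 -.02 0 0 0 .45;-.086 -.105 0 0 0 0 .45;-.086 -.105 0 0 0 0 .45'|egrep 'pos|force|rot|width'
python3 -m crank '.006 0 0 0 0 0 .45;.012 0 0 0 0 0 .45;.018 0 0 0 0 0 .45;.024 0 0 0 0 0 .45;.030 0 0 0 0 0 .45;.034 0 0 0 0 0 .45'|egrep 'pos|contact'
for i in 1 2 3 4; do python3 -m crank '.003 0 0 0 0 0 .45;.003 0 0 0 0 0 .45'|egrep 'pos|contact'; done
```

```text
eef_pos: [0.5109, -0.042, 0.0145]
tool_rot: [-0.0, 0.999, 0.037, -0.002]
contact_force: [0.3, 0.0, 0.9]
gripper_width: 0.552
grasp_force: 0.0
eef_pos: [0.5295, -0.0411, 0.0161]
contact_force: [-0.2, 1.4, -0.1]
eef_pos: [0.5306, -0.041, 0.0158]
contact_force: [0.4, 0.1, -0.3]
eef_pos: [0.532, -0.0409, 0.0158]
contact_force: [-0.4, -0.5, 0.1]
eef_pos: [0.5324, -0.041, 0.0156]
contact_force: [-3.4, -0.7, 3.0]
eef_pos: [0.5329, -0.0412, 0.0155]
contact_force: [-6.3, -0.5, 6.0]
```

```bash
for i in 1 2 3; do python3 -m crank '.003 0 0 0 0 0 .45;.003 0 0 0 0 0 .45'|egrep 'pos|contact'; done
python3 -m crank '-.02 0 0 0 0 0 .45;-.04 0 0 0 0 0 .45;-.05 0 -.1 0 0 0 .45;-.05 0 -.2 0 0 0 .45;-.05 0 -.2 0 0 0 .45;-.05 0 -.2 0 0 0 .45'|egrep 'pos|t:'
python3 - <<'E'
from h import *
w=cam("wrist");c=w["image"][:,:,::-1];cv2.imwrite("pics/w7.png",c)
np.savez("w7.npz",K=w["K"],R=w["R"],t=w["t"])
cv2.imwrite("pics/w7c.png",cv2.resize(c[20:320,100:500],None,fx=2,fy=2,interpolation=2))
E
```

```text
eef_pos: [0.5329, -0.0414, 0.0152]
contact_force: [-10.3, -0.3, 7.8]
eef_pos: [0.5329, -0.0415, 0.015]
contact_force: [-12.7, -1.5, 10.6]
eef_pos: [0.5329, -0.0416, 0.0147]
contact_force: [-16.9, -1.9, 13.4]
t: 22.15
eef_pos: [0.5158, -0.0423, 0.1174]
tool_rot: [0.0, 0.999, 0.037, 0.002]
```

View pics/w7c.png

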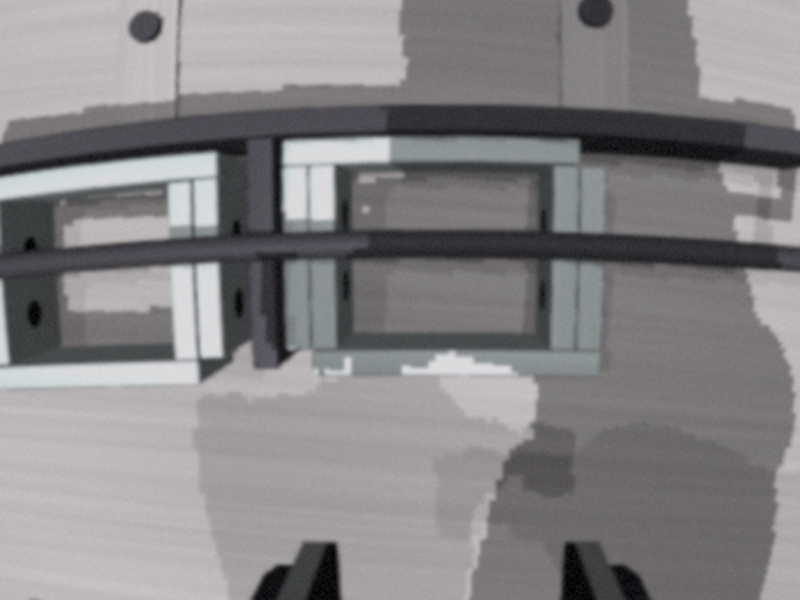

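The pair is nested tight: doubled legs touching at crop x≈310 and 578, the pair's side on the divider at x≈282, the first's web on the fence at y≈140, and both square. The hand is clear.

```bash
python3 -c "
from station import ticket
print(ticket.hand_in())"
```

```text
the job is handed in; nothing more can be done
None
```

The spare bracket is nested into the first, both tight and square against the back fence and the divider in the last close-up. The job was handed in at about 22 s; the hand-in gave no verdict.

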